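# Lock the bun divider's cutter with its T-key

### The arm

A 7-joint arm with a two-finger parallel gripper is mounted at the origin on the work surface. World frame = base frame: x ahead of the robot, y to its left, z up, the work surface at z = 0. Lengths are in m, angles in rad, forces in N, time in s.
With the tool pointing down it reaches from about 0.4 to 0.75 m from the base axis. Payload 19.5 kg.
Tool frame: the origin (TCP) lies midway between the tips of the shut fingers; the grasp point (between the pads) lies 19 mm behind it; z points along the fingers, y is the direction in which the jaws open and shut (so a half turn about z gives the same grasp; the last joint's range is limited). The gripper opens to 85 mm and grips with 20 to 120 N. Pads are 22 mm wide; open, the fingers measure 114 mm over their backs; the gripper's body (76 mm by 85 mm) begins 54 mm behind the grasp point. The pads swing forward as they close: fully open they stand 13 mm farther back than shut.
Start: joints at [1.177, 0.707, -0.028, 1.485, 0.022, 0.951, -0.075], TCP at [0.198, -0.54, 0.208] pointing down, gripper open.
Joint ranges: [-2.71, 2.71], [-0.32, 2.16], [-1.57, 1.52], [0, 2.45], [-1.46, 4.6], [0, 2.02], [-2.83, 2.83]. Speed limits (rad/s): [1.89, 1.89, 2.57, 2.57, 3.01, 3.01, 3.01].

### API

Orientations are given as [roll, pitch, yaw] about the fixed x, y, z axes, in that order (R = Rz(yaw) Ry(pitch) Rx(roll)).
In Python, from rig import r gives the robot as it stands. The module is installed in compiled form; this text tells all that it offers.
- The arm moves only by the shell command python3 -m pendant 'ROWS' [FORCE]. ROWS is JSON, one flat list of numbers, 7 for each row, row after row: the shift along the tool's x, y, z in cm, then the turn, a rotation vector about the tool's x, y, z in degrees, then the opening in per cent of the stroke, from 0 (shut) to 100 (fully open). In form: [tx, ty, tz, wx, wy, wz, jaw, tx, ty, tz, wx, wy, wz, jaw, ...]. A call has exactly 10 rows; each row shifts and turns the pose as measured when the row begins, along the tool's axes as they then stand; what a row does not reach is not made up. A row lasts 1/8 s, in which the tool goes at most 62.5 mm and 10.7 degrees, less where a joint would pass 70% of its speed; a pose out of reach is approached as far as the arm can. A call with a gripper value outside its range is refused whole. The fingers move at their own pace and stop on an object; FORCE is the grip in N (left out, the last holds). Time passes only in rows, so rows that do not move let the fingers close, or fill a call up. It gives the time, the measured TCP pose, the force and the opening at its end, in the units of the state.
- r.get_obs(): the state, without advancing time (a new reading comes with each control period).
- r.grab_frame(name): name is "side" or "top"; returns the picture (480x640x3 uint8, red, green, blue); there is no depth.
- r.camera_model(name): a dict with "mtx" (3x3 intrinsics, pixels), "k1" (the pictures are not rectified: a ray, as slopes to the right and down, at radius r is drawn at 1 + k1 r^2 times it, then the intrinsics apply), "position" and "orientation" of the camera in the world. Camera axes: x right, y down, z forward; pixel columns grow to the right and rows downward; lengths in m; the calibration is good to about 2 mm. A picture is of the moment at which its call begins. camera_model takes no time and is no camera call.
- r.sign_off(): hands the job in, once; it reports no verdict.
Trained networks look in the newest picture that a camera, given by its name, has taken for a name from the list of things; names that differ only in an ending like _2 or _b are one class to them, and where a whole thing is asked for, a point or a joint stands for the part that bears it (a point fixed in the world has none). Each returns a list of dicts, best first, with "confidence" (0 to 1); they miss things now and then, are a little off and sometimes report something else, mostly with a low value. They report only what shows in the picture. A call takes as long as a camera call.
- r.find_in(camera, label): "extent" ([left, top, width, height] in pixels, round what is visible of it).
- r.silhouettes(camera, label): "pixels" (480x640 bool, what is visible of it) and "extent" ([left, top, width, height] in pixels, round what is visible of it).
The state is a dict: "clock": time; "joint_pos": joint angles; "qd": joint speeds; "effort": joint torques, N m; "tool_pos": TCP position; "ee_rot": TCP orientation; "wrist_force": force on the tool from outside, world axes, zero at the start; "ft_torque": the same for the moment, N m; "finger_gap": finger opening in m.
Only numpy, scipy, OpenCV 4.12 (cv2) and the standard library are available. Lean on these libraries where they do the work, as an engineer would, in place of code of your own. Each camera call takes 0.05 s, during which the arm holds its last target.

### The job

Take the T-key (the one with the flat paddle handle) out of the wooden key block and lock the bun divider's cutter grid with it: pass its foot through the slot of the lock plate, push it gently down against the spring, give it a quarter turn and let it rise into its cross groove, then leave it standing there, locked. The slot is not exactly where the drawing puts it, so feel for it lightly and never bear hard on the divider (keep well under 30 N), and leave the ball-headed pin and the other things on the table where they are.

Things in the scene. Friction and masses are not known exactly. Their poses are not given: they have to be found in the camera images.
- key: Bare steel T-key, 83 mm tall, 0.15 kg, upright in the key block. Origin: centre of the underside of its foot; z up the stem, x along the foot. Foot bar 30 (x) x 8 (y) x 8 mm high; round stem 8 mm thick, z 8 to 38 mm; round collar 36 mm diameter, z 38 to 43 mm; flat paddle handle 44 (x) x 14 (y) mm, z 43 to 83 mm: the paddle's long side shows the foot's direction. Same after a half turn.
- key_grip (a point): Point on the key's axis in the paddle, 65 mm above the underside of the foot: the height to grip, across the paddle's 14 mm thickness, firmly (60 N or more), as pushing the key home takes 6 to 14 N.
- key_foot (a point): Centre of the key's foot bar, 4 mm above the key's origin.
- keyblock: Wooden key block, fixed, 160 (x) x 70 (y) x 46 mm high; origin at the centre of its underside. Two through pockets 34 (x) x 12 (y) mm at x = -40 and +40 mm: the T-key stands in one, its collar on the block's top, foot 8 mm above the table, paddle along the block's x; a ball-headed pin stands in the other. Lift the key straight up 45 mm to clear.
- pin: Steel locating pin with a 32 mm ball handle and the same collar, in the other pocket of the block, its top 90 mm above the table. Not needed: leave it.
- machine: Bun divider base, white painted steel, fixed, 240 (x) x 280 (y) mm, deck 85 mm above the table; origin at the centre of its underside. A steel cutter grid 14 mm high covers the deck from x = +8 to +120 mm. On the deck about (x, y) = (-60, 0) lies the aluminium lock plate, 90 (x) x 80 (y) x 8 mm, with the slot in its middle; screw lugs 10 mm high at y = +-50 to +-80 mm.
- lock (a point): Nominal slot centre at the plate's top, 93 mm above the table; axes as the machine's. The slot is 34 mm long (y), 10.5 mm wide (x). The plate was clamped by hand: plate and slot really sit anywhere up to 10 mm from here along the machine's x, either way (exact in y and yaw); it does not shift under 100 N. Find the slot by feel.
- plunger_rest (a point): Top of the flat spring plunger at rest, 14 mm under lock, below the slot. It pushes up with 5.5 N at rest, 10 N at 10 mm travel, and stops hard after 17 mm. Above it four corner ribs reach 13 mm below the plate's top; between them run the slot's passage (12 mm wide, along y) and a cross groove (12 mm wide, along x).
- foot_locked (a point): Nominal place of the foot's centre when locked, 12 mm under lock (up to 10 mm off along x). To lock: foot along y through the slot; push until the foot's underside is 23 to 29 mm (best 26) below the plate's top, clear under the ribs; turn a quarter turn either way, foot and paddle along x; let the spring raise it 10 mm into the groove, against the plate's underside.
- roll0: A bread roll, about 85 x 52 x 42 mm, between the key block and the divider: leave it.
- roll1: A bread roll near the far side: leave it.
- roll2: A bread roll on the right: leave it.
- loaf_tin: Dark loaf tin 110 x 220 x 70 mm: leave it.
- shaker: Aluminium flour can, 68 mm diameter, 130 mm tall: leave it.
- brush: Pastry brush lying on the table: leave it.
- scraper: Dough scraper with wooden grip: leave it.

How it is judged:
By the outcome, as a careful person would: the job done as asked, in the order asked, and still so for the second after the job is handed in, with the robot touching nothing.
It also fails if it takes over 64 s, if anything falls off the work surface, if the arm or the gripper's body presses on something with over 40 N, if the wrist force passes 120 N, or if a joint passes its speed limit or range.

## Working session

There is one attempt and no reset: what is moved stays moved. The work goes in short steps, Python scripts to look and compute and a shell command to move; the robot and the scene stay as the last step left them, time stands still between calls to the robot, and variables do not carry over. Pictures are saved under pics/ and viewed, and the job is handed in when it is done.

```bash
ls; mkdir -p pics; python3 - <<'E'
from rig import r
import cv2,numpy as np
o=r.get_obs()
for k,v in o.items(): print(k,np.round(v,3))
for c in ("side","top"):
    im=r.grab_frame(c); cv2.imwrite(f"pics/{c}0.png",im[:,:,::-1])
    print(c,r.camera_model(c))
    for n in ("key","keyblock","machine","pin"):
        print(n,[(round(d["confidence"],2),d["extent"]) for d in r.find_in(c,n)][:3])
E
```

```text
pics
clock 0.0
joint_pos [ 1.177  0.707 -0.028  1.485  0.022  0.951 -0.075]
qd [-0.001  0.001  0.     0.001  0.002  0.001 -0.001]
effort [ 2.0000e-03 -8.8321e+01  1.2350e+00 -2.3617e+01  1.7000e-02  7.0000e-03
 -0.0000e+00]
tool_pos [ 0.198 -0.54   0.207]
ee_rot [-3.14   0.     0.352]
wrist_force [-1.427 -0.222 -0.031]
ft_torque [ 0.028 -0.    -0.006]
finger_gap 0.085
side {'mtx': array([[497.02426875,   0.        , 318.17997561],
       [  0.        , 497.02426875, 238.94815226],
       [  0.        ,   0.        ,   1.        ]]), 'k1': -0.029203431692135313, 'position': array([0.19896468, 0.98942276, 0.74615317]), 'orientation': array([-2.1331879 , -0.01391064, -2.79443465])}
key [(0.65, [308.2, 232.8, 26.8, 20.7]), (0.59, [347.6, 192.4, 15.5, 22.6])]
keyblock [(0.77, [336.3, 208.0, 64.1, 34.4])]
machine [(0.88, [188.7, 232.4, 157.3, 134.2])]
pin [(0.75, [380.2, 205.1, 5.9, 16.5])]
top {'mtx': array([[484.760838  ,   0.        , 317.82111289],
       [  0.        , 484.760838  , 240.65927033],
       [  0.        ,   0.        ,   1.        ]]), 'k1': 0.03973522461993651, 'position': array([0.39029718, 0.02526879, 1.36409693]), 'orientation': array([-3.02452561, -0.02216923, -1.58079422])}
key [(0.47, [396.8, 240.4, 18.2, 15.8])]
keyblock [(0.88, [375.2, 231.3, 44.3, 66.8])]
machine [(0.77, [183.7, 173.3, 121.2, 104.8]), (0.19, [335.4, 217.6, 17.4, 29.1])]
pin []
```

View pics/side0.png

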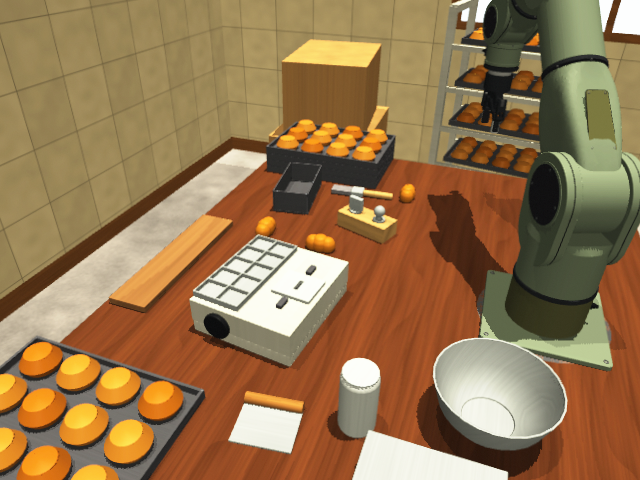

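View pics/top0.png

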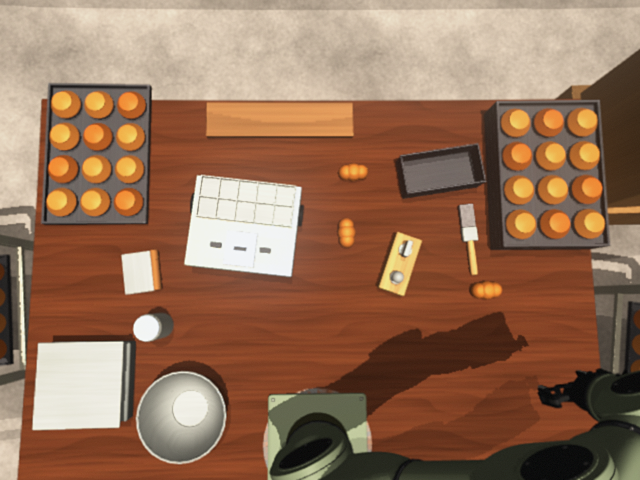

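The side picture shows the key at about (355,203), the pin at (379,214), the block at (367,223) and the lock plate at about (300,287). In the top picture the key is at (404,247), the pin at (397,277) and the dark slot at (239,248). I'll zoom in on these.

```bash
python3 - <<'E'
import cv2,numpy as np
t=cv2.imread("pics/top0.png"); s=cv2.imread("pics/side0.png")
a=cv2.resize(t[225:305,365:435],None,fx=5,fy=5,interpolation=cv2.INTER_CUBIC)
b=cv2.resize(s[185:250,325:410],None,fx=4.5,fy=4.5,interpolation=cv2.INTER_CUBIC)
h=max(a.shape[0],b.shape[0]); f=lambda i:cv2.copyMakeBorder(i,0,h-i.shape[0],0,4,0)
cv2.imwrite("pics/z1.png",np.hstack([f(a),f(b)]))
cv2.imwrite("pics/z2.png",cv2.resize(t[165:285,175:310],None,fx=5,fy=5,interpolation=cv2.INTER_CUBIC)[:600])
cv2.imwrite("pics/z3.png",cv2.resize(s[225:370,185:355],None,fx=4,fy=4,interpolation=cv2.INTER_CUBIC)[:600])
E
```

```text
(no output)
```

View pics/z1.png

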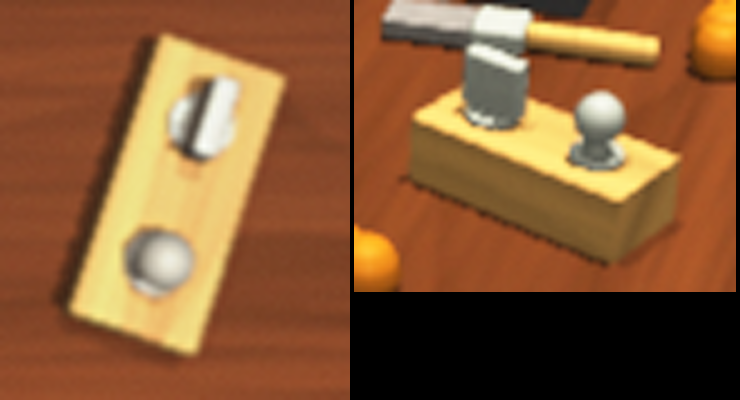

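View pics/z2.png

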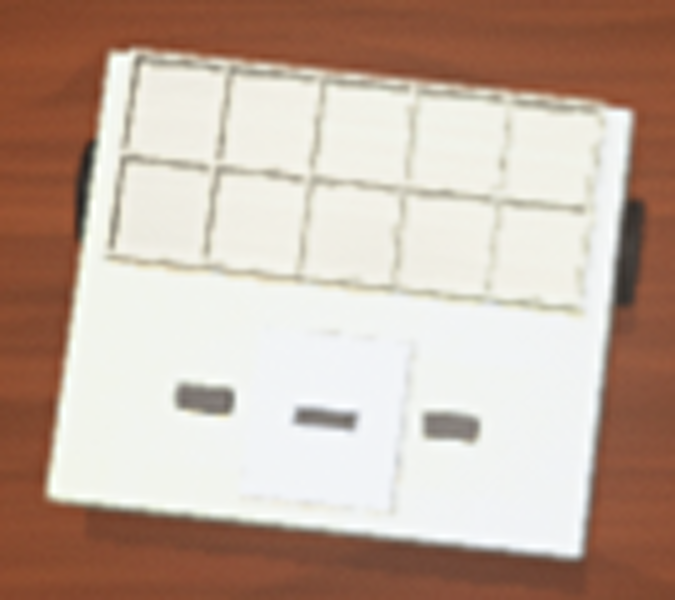

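View pics/z3.png

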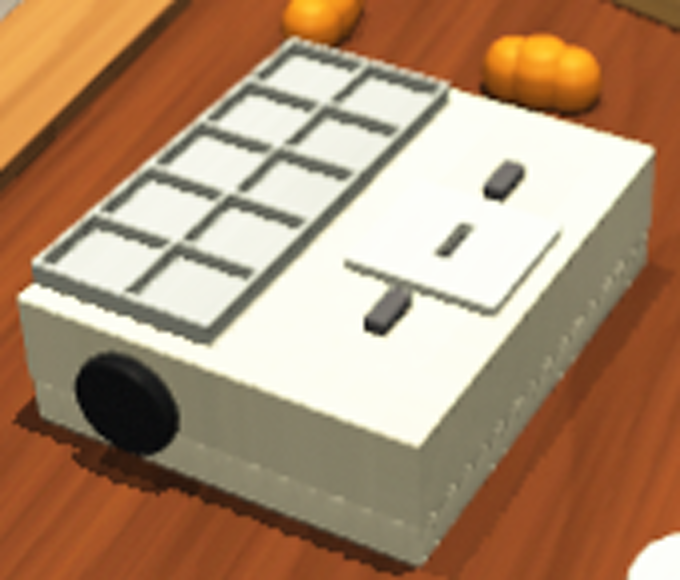

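```bash
cat > h.py <<'E'
import numpy as np
from scipy.spatial.transform import Rotation as R
from scipy.optimize import least_squares
from rig import r
CM={c:r.camera_model(c) for c in("side","top")}
def ray(c,p):
    m=CM[c];K=m["mtx"];d=np.array([(p[0]-K[0,2])/K[0,0],(p[1]-K[1,2])/K[1,1]]);u=d.copy()
    for _ in range(20): u=d/(1+m["k1"]*(u@u))
    return m["position"],R.from_euler("xyz",m["orientation"]).apply([u[0],u[1],1])
def onz(c,p,z):
    o,d=ray(c,p);return o+d*(z-o[2])/d[2]
def proj(c,P):
    m=CM[c];q=R.from_euler("xyz",m["orientation"]).inv().apply(np.atleast_2d(P)-m["position"])
    u=q[:,:2]/q[:,2:];u=u*(1+m["k1"]*(u**2).sum(1,keepdims=True))
    K=m["mtx"];return u*[K[0,0],K[1,1]]+[K[0,2],K[1,2]]
def uz(p,f,off): return (np.array(p,float)+.5)/f-.5+np.array(off)
E
cat > m.py <<'E'
from h import *
def show(c,f,off,pts):
    for n,p,z in pts:
        print(c,n,np.round(onz(c,uz(p,f,off),z)*1000,1))
show("top",5,(365,225),[("b1",(160,33),.046),("b2",(287,77),.046),("b3",(197,355),.046),("b4",(70,310),.046),("pad1",(232,78),.091),("pad2",(203,150),.091)])
show("side",4.5,(325,185),[("bL",(58+0,117),.046),("bR",(327,158),.046),("bN",(266,203),.046),("keytopL",(110,50),.091),("keytopR",(173,65),.091)])
show("top",5,(175,165),[("d1",(108,50),.085),("d2",(634,108),.085),("d3",(583,557),.085),("d4",(47,497),.085),("slotL",(294,414),.093),("slotR",(357,422),.093),("slotC",(325,418),.093),("lugL",(204,399),.095),("lugR",(451,426),.095)])
show("side",4,(185,225),[("dN",(420,445),.085),("dR",(654,150),.085),("dL",(18,298),.085),("slotF",(466,229),.093),("slotN",(445,251),.093),("slotC",(455,240),.093),("lugF",(507,173),.095),("lugN",(390,303),.095),("pN",(494,309),.093),("pR",(560,232),.093),("pL",(347,263),.093)])
E
python3 m.py
```

```text
top b1 [ 569.7 -222.6   46. ]
top b2 [ 544.8 -291.8   46. ]
top b3 [ 393.5 -237.5   46. ]
top b4 [ 418.3 -169.2   46. ]
top pad1 [ 539.2 -251.7   91. ]
top pad2 [ 501.  -235.1   91. ]
side bL [ 567.9 -224.2   46. ]
side bR [ 393.7 -235.3   46. ]
side bN [ 416.7 -167.7   46. ]
side keytopL [ 540.6 -242.4   91. ]
side keytopR [ 497.4 -237.2   91. ]
top d1 [720.9 319.2  85. ]
top d2 [688.3  38.1  85. ]
top d3 [447.4  66.4  85. ]
top d4 [481.5 346.5  85. ]
top slotL [523.4 217.3  93. ]
top slotR [518.9 184.3  93. ]
top slotC [521.1 201.1  93. ]
top lugL [531.4 263.9  95. ]
top lugR [516.2 135.   95. ]
side dN [480.2 345.1  85. ]
side dR [447.8  69.8  85. ]
side dL [718.2 318.3  85. ]
side slotF [518.2 189.1  93. ]
side slotN [521.5 211.1  93. ]
side slotC [520.1 200.3  93. ]
side lugF [514.7 135.   95. ]
side lugN [530.6 263.8  95. ]
side pN [479.9 247.   93. ]
side pR [469.7 173.4  93. ]
side pL [566.  239.2  93. ]
```

Measured block: centre (481.5,-230.3), yaw about -19.7°, with both views agreeing. That puts the key at about (519.3,-243.7).

Machine: centre (584.5,192.5), yaw about -6.7°, so the nominal lock point is (524.9,199.5). The slot shows at about (520.7,200.5), which is roughly -4 mm along machine x.

Next I move over the key.

```bash
cat > d.py <<'E'
import sys
from h import *
# usage d.py x y z(mm) yaw(deg): remaining shift in tool axes cm, and turn deg
o=r.get_obs(); Rt=R.from_euler("xyz",o["ee_rot"]); p=np.array(o["tool_pos"])*1000
print("t",round(o["clock"],2),"p",np.round(p,1),"rpy",np.round(np.degrees(o["ee_rot"]),2),"F",np.round(o["wrist_force"],1),"M",np.round(o["ft_torque"],2),"gap",round(o["finger_gap"]*1000,1),"j7",round(o["joint_pos"][6],2))
if len(sys.argv)>4:
    x,y,z,w=map(float,sys.argv[1:5]); G=R.from_euler("xyz",[180,0,w],degrees=True)
    print("shift cm",np.round(Rt.inv().apply(np.array([x,y,z])-p)/10,3),"turn",np.round((Rt.inv()*G).as_rotvec(degrees=True),2))
E
python3 -m pendant '[5.05,-2.09,0,0,0,0,100, 5.05,-2.09,0,0,0,0,100, 5.05,-2.09,0,0,0,0,100, 5.05,-2.09,0,0,0,0,100, 5.05,-2.09,0,0,0,0,100, 5.05,-2.09,0,0,0,0,100, 5.05,-2.09,0,0,0,0,100, 5.05,-2.09,0,0,0,0,100, 0,0,0,0,0,10,100, 0,0,0,0,0,10,100]' 80; python3 d.py 519.3 -243.7 140 -19.7
```

```text
clock: 1.75
tool_pos: [0.5302, -0.2339, 0.2069]
ee_rot: [3.141, -0.001, -0.007]
wrist_force: [-0.1, -0.5, -0.2]
finger_gap: 0.0854
t 1.75 p [ 530.2 -233.9  206.9] rpy [ 1.7998e+02 -6.0000e-02 -3.9000e-01] F [-0.1 -0.5 -0.2] M [ 0.01  0.04 -0.  ] gap 85.4 j7 -1.11
shift cm [-1.088  0.989  6.69 ] turn [ 1.000e-02 -6.000e-02  1.931e+01]
```

```bash
python3 -m pendant '[-0.55,0.5,1,0,0,0,100, -0.55,0.5,1,0,0,0,100, 0,0,1,0,0,9.6,100, 0,0,1,0,0,9.6,100, 0,0,1,0,0,0,100, 0,0,1,0,0,0,100, 0,0,0.6,0,0,0,100, 0,0,0,0,0,0,100, 0,0,0,0,0,0,100, 0,0,0,0,0,0,100]' 80; python3 d.py 519.3 -243.7 54 -19.7
python3 - <<'E'
from rig import r
import cv2,numpy as np
t=r.grab_frame("top")[:,:,::-1];s=r.grab_frame("side")[:,:,::-1]
a=cv2.resize(t[195:315,345:445],None,fx=4,fy=4,interpolation=cv2.INTER_CUBIC)
b=cv2.resize(s[130:250,315:412],None,fx=4,fy=4,interpolation=cv2.INTER_CUBIC)
cv2.imwrite("pics/z4.png",np.hstack([a,b]))
E
```

```text
clock: 3.0
tool_pos: [0.5155, -0.2471, 0.1357]
ee_rot: [3.141, 0.001, -0.328]
wrist_force: [0.7, 0.1, 0.2]
finger_gap: 0.0853
t 3.0 p [ 515.5 -247.1  135.7] rpy [ 1.7998e+02  4.0000e-02 -1.8770e+01] F [0.7 0.1 0.2] M [-0.02 -0.02 -0.03] gap 85.3 j7 -1.3
shift cm [ 0.254 -0.448  8.166] turn [0.02 0.04 0.93]
```

View pics/z4.png

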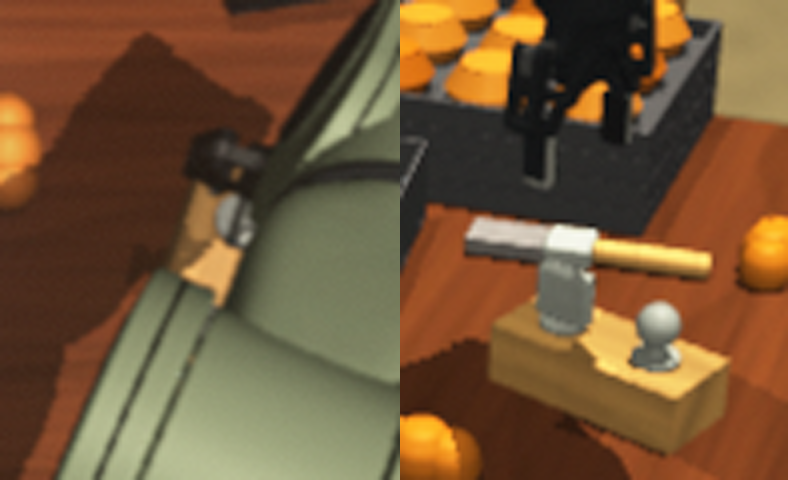

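The open gripper is above the key, with the fingers either side of the paddle direction. I correct the position and descend.

```bash
python3 -m pendant '[0.25,-0.45,1,0,0,0.9,100, 0,0,1.2,0,0,0,100, 0,0,1.2,0,0,0,100, 0,0,1.2,0,0,0,100, 0,0,1.2,0,0,0,100, 0,0,0.5,0,0,0,100, 0,0,0,0,0,0,100, 0,0,0,0,0,0,100, 0,0,0,0,0,0,100, 0,0,0,0,0,0,100]' 80; python3 d.py 519.3 -243.7 54 -19.7
```

```text
clock: 4.35
tool_pos: [0.5195, -0.2433, 0.0681]
ee_rot: [3.141, 0.001, -0.344]
wrist_force: [-0.4, 1.2, 0.1]
finger_gap: 0.0854
t 4.35 p [ 519.5 -243.3   68.1] rpy [ 1.7998e+02  4.0000e-02 -1.9740e+01] F [-0.4  1.2  0.1] M [-0.03  0.02  0.02] gap 85.4 j7 -1.3
shift cm [-0.01   0.041  1.409] turn [ 0.02  0.04 -0.04]
```

```bash
python3 -m pendant '[0,0.03,0.7,0,0,0,100, 0,0,0.65,0,0,0,100, 0,0,0,0,0,0,100, 0,0,0,0,0,0,40, 0,0,0,0,0,0,0, 0,0,0,0,0,0,0, 0,0,0,0,0,0,0, 0,0,0,0,0,0,0, 0,0,0,0,0,0,0, 0,0,0,0,0,0,0]' 80; python3 d.py 519.3 -243.7 54 -19.7
```

```text
clock: 5.6
tool_pos: [0.5196, -0.2437, 0.054]
ee_rot: [3.141, 0.0, -0.344]
wrist_force: [-1.3, 0.4, 1.4]
finger_gap: 0.0117
t 5.6 p [ 519.6 -243.7   54. ] rpy [ 1.7997e+02  1.0000e-02 -1.9730e+01] F [-1.3  0.4  1.4] M [ 0.09  0.07 -0.04] gap 11.7 j7 -1.29
shift cm [-0.025  0.005 -0.   ] turn [ 0.03  0.01 -0.03]
```

```bash
python3 -m pendant '[0,0,0,0,0,0,0, 0,0,-0.5,0,0,0,0, 0,0,-1,0,0,0,0, 0,0,-1,0,0,0,0, 0,0,-1,0,0,0,0, 0,0,-1,0,0,0,0, 0,0,-1,0,0,0,0, 0,0,-1,0,0,0,0, 0,0,0,0,0,0,0, 0,0,0,0,0,0,0]' 80; python3 d.py 519.3 -243.7 154 -19.7
python3 - <<'E'
from rig import r
import cv2,numpy as np
s=r.grab_frame("side")[:,:,::-1]
b=cv2.resize(s[130:250,295:412],None,fx=5,fy=5,interpolation=cv2.INTER_CUBIC)
cv2.imwrite("pics/z5.png",b)
E
```

```text
clock: 6.85
tool_pos: [0.5197, -0.2436, 0.1241]
ee_rot: [3.141, -0.001, -0.344]
wrist_force: [0.5, -0.2, -1.9]
finger_gap: 0.0119
t 6.85 p [ 519.7 -243.6  124.1] rpy [ 1.7998e+02 -3.0000e-02 -1.9730e+01] F [ 0.5 -0.2 -1.9] M [0.02 0.03 0.02] gap 11.9 j7 -1.32
shift cm [-0.033  0.02  -2.985] turn [ 0.02 -0.03 -0.03]
```

View pics/z5.png

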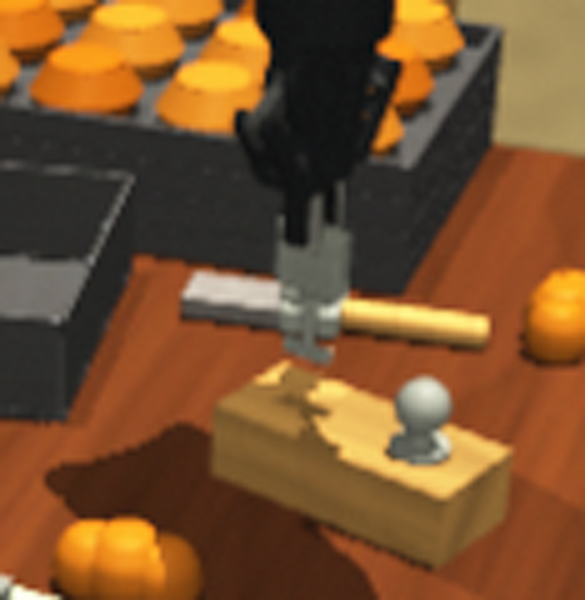

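The key came out straight, with its foot visible at about (357,200) px. Next I raise it and travel to the lock.

```bash
python3 -m pendant '[0,0,-3,0,0,0,0, 0,0,-3,0,0,0,0, -1.86,-5.22,0,0,0,0,0, -1.86,-5.22,0,0,0,0,0, -1.86,-5.22,0,0,0,0,0, -1.86,-5.22,0,0,0,0,0, -1.86,-5.22,0,0,0,0,0, -1.86,-5.22,0,0,0,0,0, -1.86,-5.22,0,0,0,0,0, -1.3,-3.5,0,0,0,0,0]' 80; python3 d.py 520.8 200 170 83.3
```

```text
clock: 8.15
tool_pos: [0.5193, 0.1922, 0.1823]
ee_rot: [3.139, 0.003, -0.35]
wrist_force: [0.1, -1.5, -1.8]
finger_gap: 0.0118
t 8.15 p [519.3 192.2 182.3] rpy [ 1.7986e+02  1.7000e-01 -2.0030e+01] F [ 0.1 -1.5 -1.8] M [-0.06  0.01 -0.03] gap 11.8 j7 -2.05
shift cm [-0.122 -0.787  1.224] turn [-5.0000e-02  2.5000e-01 -1.0333e+02]
```

```bash
python3 -m pendant '[0,0,0,0,0,-10.3,0, 0,0,0,0,0,-10.3,0, 0,0,0,0,0,-10.3,0, 0,0,0,0,0,-10.3,0, 0,0,0,0,0,-10.3,0, 0,0,0,0,0,-10.3,0, 0,0,0,0,0,-10.3,0, 0,0,0,0,0,-10.3,0, 0,0,0,0,0,-10.3,0, 0,0,0,0,0,-10.3,0]' 80; python3 d.py 520.8 200 155 83.3
```

```text
clock: 9.4
tool_pos: [0.5171, 0.1958, 0.178]
ee_rot: [-3.132, 0.004, 1.512]
wrist_force: [-0.4, -0.2, -1.7]
finger_gap: 0.0118
t 9.4 p [517.1 195.8 178. ] rpy [-179.47    0.21   86.6 ] F [-0.4 -0.2 -1.7] M [ 0.01 -0.05  0.01] gap 11.8 j7 -0.66
shift cm [0.454 0.369 2.298] turn [-0.52  0.23  3.3 ]
```

```bash
python3 -m pendant '[0.2,0.2,1,-0.5,0.2,3.2,0, 0.2,0.2,1,0,0,0,0, 0,0,0,0,0,0,0, 0,0,0,0,0,0,0, 0,0,0,0,0,0,0, 0,0,0,0,0,0,0, 0,0,0,0,0,0,0, 0,0,0,0,0,0,0, 0,0,0,0,0,0,0, 0,0,0,0,0,0,0]' 80; python3 d.py 520.8 200 155 83.3
python3 - <<'E'
from rig import r
import cv2,numpy as np
s=r.grab_frame("side")[:,:,::-1];t=r.grab_frame("top")[:,:,::-1]
cv2.imwrite("pics/side6.png",s)
b=cv2.resize(s[200:320,230:380],None,fx=5,fy=5,interpolation=cv2.INTER_CUBIC)
cv2.imwrite("pics/z6.png",b)
E
```

```text
clock: 10.65
tool_pos: [0.5215, 0.1991, 0.1571]
ee_rot: [-3.14, 0.001, 1.459]
wrist_force: [-0.8, -1.1, -1.6]
finger_gap: 0.0116
t 10.65 p [521.5 199.1 157.1] rpy [-1.7993e+02  4.0000e-02  8.3610e+01] F [-0.8 -1.1 -1.6] M [ 0.01  0.02 -0.09] gap 11.6 j7 -0.71
shift cm [ 0.085 -0.077  0.214] turn [-0.07  0.04  0.31]
```

View pics/z6.png

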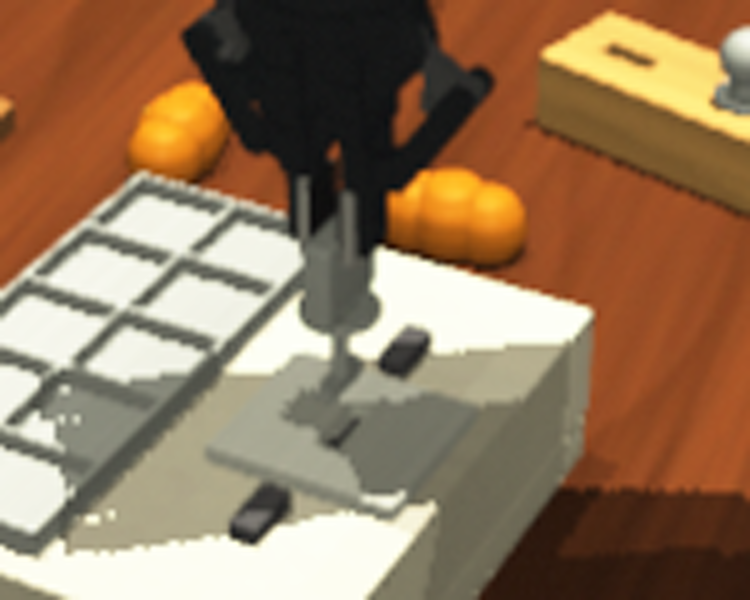

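The key hangs above the slot, with its foot at about (298,275) px and the slot at (298,286) px. I overlay the predicted key and slot outlines to check the alignment.

```bash
python3 - <<'E'
from h import *
import cv2
o=r.get_obs();Rt=R.from_euler("xyz",o["ee_rot"]);p=np.array(o["tool_pos"])
s=cv2.imread("pics/side6.png");x0,y0,f=265,245,10
b=cv2.resize(s[y0:y0+60,x0:x0+75],None,fx=f,fy=f,interpolation=cv2.INTER_CUBIC)
def dr(P,col):
    q=(proj("side",P)-[x0,y0]+.5)*f-.5
    cv2.polylines(b,[q.round().astype(int)],True,col,1)
for z in(46,38): # tool z offset below TCP (tool z down)
    dr(p+Rt.apply(np.array([[a,c,z] for a,c in((-15,-4),(15,-4),(15,4),(-15,4))])/1000),(0,0,255))
a=np.linspace(0,2*np.pi,30)
for z in (8,3): dr(p+Rt.apply(np.c_[18*np.cos(a),18*np.sin(a),0*a+z]/1000),(0,255,0))
M=R.from_euler("z",-6.7,degrees=True)
dr(np.array([.5208,.2000,.093])+M.apply(np.array([[a,c,0] for a,c in((-5.25,-17),(5.25,-17),(5.25,17),(-5.25,17))])/1000),(255,0,0))
cv2.imwrite("pics/z7.png",b)
E
```

```text
(no output)
```

View pics/z7.png

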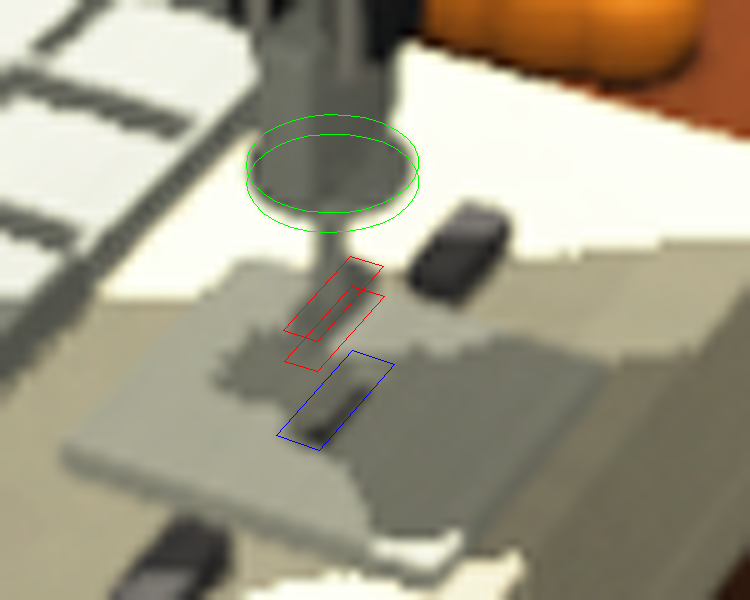

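```bash
python3 -m pendant '[0.08,-0.07,0.4,0,0,0.3,0, 0,0,0.4,0,0,0,0, 0,0,0.4,0,0,0,0, 0,0,0,0,0,0,0, 0,0,0,0,0,0,0, 0,0,0,0,0,0,0, 0,0,0,0,0,0,0, 0,0,0,0,0,0,0, 0,0,0,0,0,0,0, 0,0,0,0,0,0,0]' 80; python3 d.py 520.8 200 139 83.3
```

```text
clock: 12.0
tool_pos: [0.5208, 0.2, 0.1443]
ee_rot: [-3.14, 0.001, 1.454]
wrist_force: [0.4, -0.2, -1.0]
finger_gap: 0.0116
t 12.0 p [520.8 200.  144.3] rpy [-1.7992e+02  4.0000e-02  8.3290e+01] F [ 0.4 -0.2 -1. ] M [0.05 0.06 0.02] gap 11.6 j7 -0.72
shift cm [-0.002  0.005  0.526] turn [-0.08  0.04 -0.01]
```

```bash
python3 -m pendant '[0,0,0.07,0,0,0,0, 0,0,0.07,0,0,0,0, 0,0,0.07,0,0,0,0, 0,0,0.07,0,0,0,0, 0,0,0.07,0,0,0,0, 0,0,0.06,0,0,0,0, 0,0,0.06,0,0,0,0, 0,0,0.05,0,0,0,0, 0,0,0.05,0,0,0,0, 0,0,0.05,0,0,0,0]' 80; python3 d.py 520.8 200 139 83.3
```

```text
clock: 13.25
tool_pos: [0.5211, 0.2003, 0.1385]
ee_rot: [-3.141, 0.0, 1.454]
wrist_force: [-1.4, -1.4, 10.5]
finger_gap: 0.0121
t 13.25 p [521.1 200.3 138.5] rpy [-179.99    0.     83.29] F [-1.4 -1.4 10.5] M [-0.23  0.59 -0.03] gap 12.1 j7 -0.72
shift cm [-0.031 -0.023 -0.054] turn [-0.01  0.   -0.01]
```

```bash
python3 - <<'E'
from h import *
import cv2
o=r.get_obs();Rt=R.from_euler("xyz",o["ee_rot"]);p=np.array(o["tool_pos"])
s=np.ascontiguousarray(r.grab_frame("side")[:,:,::-1]);cv2.imwrite("pics/side8.png",s);x0,y0,f=275,255,12
t=np.ascontiguousarray(r.grab_frame("top")[:,:,::-1]);cv2.imwrite("pics/top8.png",t)
b=cv2.resize(s[y0:y0+45,x0:x0+33],None,fx=f,fy=f,interpolation=cv2.INTER_CUBIC);b0=b.copy()
def dr(P,col):
    q=(proj("side",P)-[x0,y0]+.5)*f-.5
    cv2.polylines(b,[q.round().astype(int)],True,col,1)
for z in(45.5,37.5):
    dr(p+Rt.apply(np.array([[a,c,z] for a,c in((-15,-4),(15,-4),(15,4),(-15,4))])/1000),(0,0,255))
a=np.linspace(0,2*np.pi,30)
dr(p+Rt.apply(np.c_[18*np.cos(a),18*np.sin(a),0*a+7.5]/1000),(0,255,0))
M=R.from_euler("z",-6.7,degrees=True)
dr(np.array([.5208,.2000,.093])+M.apply(np.array([[a,c,0] for a,c in((-5.25,-17),(5.25,-17),(5.25,17),(-5.25,17))])/1000),(255,0,0))
cv2.imwrite("pics/z8.png",np.hstack([b0,b]))
E
```

```text
(no output)
```

View pics/z8.png

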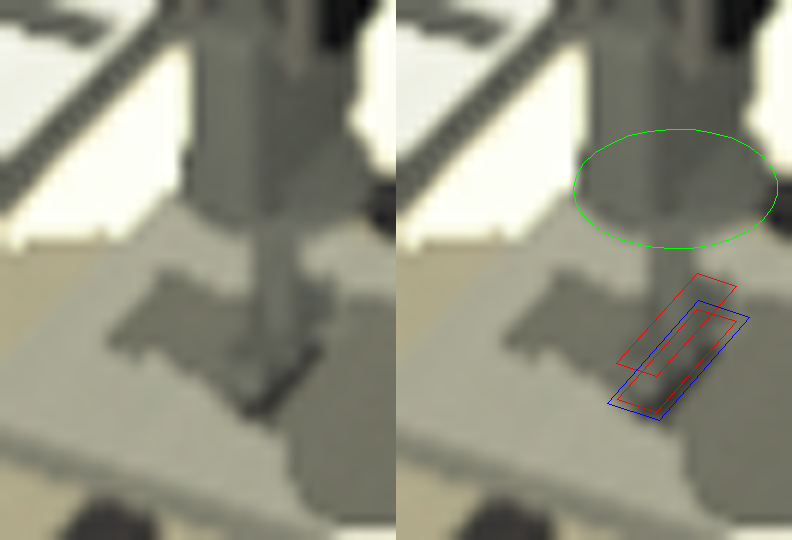

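The picture shows a dark strip of open slot along the -x side of the foot, about (297,288) px. So the foot is roughly 1.5–2 mm too far +x. I slide lightly in -x, which is tool -y.

```bash
python3 -m pendant '[0,-0.04,-0.02,0,0,0,0, 0,-0.05,0,0,0,0,0, 0,-0.05,0.01,0,0,0,0, 0,-0.05,0.01,0,0,0,0, 0,-0.05,0.02,0,0,0,0, 0,0,0.03,0,0,0,0, 0,0,0.03,0,0,0,0, 0,0,0.03,0,0,0,0, 0,0,0.03,0,0,0,0, 0,0,0.03,0,0,0,0]' 80; python3 d.py 520.8 200 139 83.3
```

```text
clock: 14.6
tool_pos: [0.5185, 0.2005, 0.1365]
ee_rot: [-3.141, 0.0, 1.454]
wrist_force: [0.2, 0.6, -0.8]
finger_gap: 0.0117
t 14.6 p [518.5 200.5 136.5] rpy [-1.7998e+02  1.0000e-02  8.3290e+01] F [ 0.2  0.6 -0.8] M [ 0.06 -0.04  0.02] gap 11.7 j7 -0.72
shift cm [-0.021  0.235 -0.247] turn [-0.02  0.01 -0.01]
```

It dropped into the slot: z is 136.5 with no force. I continue down gently.

```bash
python3 -m pendant '[0,0,0.08,0,0,0,0, 0,0,0.1,0,0,0,0, 0,0,0.1,0,0,0,0, 0,0,0.1,0,0,0,0, 0,0,0.1,0,0,0,0, 0,0,0.1,0,0,0,0, 0,0,0.1,0,0,0,0, 0,0,0.1,0,0,0,0, 0,0,0.1,0,0,0,0, 0,0,0.1,0,0,0,0]' 80; python3 d.py 518.5 200.5 112.7 83.3
```

```text
clock: 15.85
tool_pos: [0.5185, 0.2005, 0.126]
ee_rot: [-3.141, 0.0, 1.454]
wrist_force: [1.1, -0.6, -1.7]
finger_gap: 0.0117
t 15.85 p [518.5 200.5 126. ] rpy [-1.7998e+02  1.0000e-02  8.3290e+01] F [ 1.1 -0.6 -1.7] M [-0.03  0.05  0.01] gap 11.7 j7 -0.73
shift cm [1.000e-03 3.000e-03 1.332e+00] turn [-0.02  0.01 -0.01]
```

```bash
python3 -m pendant '[0.04,0,0,0,0,0,0, 0.04,0,0,0,0,0,0, 0.04,0,0,0,0,0,0, 0.04,0,0,0,0,0,0, 0.04,0,0,0,0,0,0, 0.04,0,0,0,0,0,0, 0.04,0,0,0,0,0,0, 0.04,0,0,0,0,0,0, 0.04,0,0,0,0,0,0, 0.03,0,0,0,0,0,0]' 80; python3 d.py 518.5 200.5 112.7 83.3;  python3 -m pendant '[-0.1,0,0,0,0,0,0, -0.1,0,0,0,0,0,0, -0.05,0,0,0,0,0,0, -0.04,0,0,0,0,0,0, -0.04,0,0,0,0,0,0, -0.04,0,0,0,0,0,0, -0.04,0,0,0,0,0,0, -0.04,0,0,0,0,0,0, -0.04,0,0,0,0,0,0, -0.04,0,0,0,0,0,0]' 80; python3 d.py 518.5 200.5 112.7 83.3
```

```text
clock: 17.1
tool_pos: [0.519, 0.2043, 0.126]
ee_rot: [-3.141, 0.001, 1.454]
wrist_force: [-0.1, -2.0, -0.3]
finger_gap: 0.012
t 17.1 p [519.  204.3 126. ] rpy [-1.7998e+02  4.0000e-02  8.3280e+01] F [-0.1 -2.  -0.3] M [-0.43  0.12 -0.  ] gap 12.0 j7 -0.73
shift cm [-0.386 -0.002  1.334] turn [-0.02  0.04 -0.02]
clock: 18.35
tool_pos: [0.5184, 0.1995, 0.1261]
ee_rot: [-3.142, -0.001, 1.454]
wrist_force: [-0.0, 3.0, -0.9]
finger_gap: 0.0119
t 18.35 p [518.4 199.5 126.1] rpy [-1.80e+02 -4.00e-02  8.33e+01] F [-0.   3.  -0.9] M [ 0.58  0.01 -0.06] gap 11.9 j7 -0.73
shift cm [ 0.098 -0.003  1.344] turn [-0.   -0.04  0.  ]
```

Walls felt at y of about 199.6 and 204.2, so the centre is y ≈ 201.9. I centre there and probe x the same way.

```bash
python3 -m pendant '[0.12,0,0,0,0,0,0, 0.12,0,0,0,0,0,0, 0,0.04,0,0,0,0,0, 0,0.04,0,0,0,0,0, 0,0.04,0,0,0,0,0, 0,0.04,0,0,0,0,0, 0,0.04,0,0,0,0,0, 0,0.04,0,0,0,0,0, 0,0.04,0,0,0,0,0, 0,0.03,0,0,0,0,0]' 80; python3 d.py 518.7 201.9 112.7 83.3;  python3 -m pendant '[0,-0.1,0,0,0,0,0, 0,-0.04,0,0,0,0,0, 0,-0.04,0,0,0,0,0, 0,-0.04,0,0,0,0,0, 0,-0.04,0,0,0,0,0, 0,-0.04,0,0,0,0,0, 0,-0.04,0,0,0,0,0, 0,-0.04,0,0,0,0,0, 0,-0.04,0,0,0,0,0, 0,-0.03,0,0,0,0,0]' 80; python3 d.py 518.7 201.9 112.7 83.3
```

```text
clock: 19.6
tool_pos: [0.5209, 0.2013, 0.1259]
ee_rot: [-3.139, 0.001, 1.454]
wrist_force: [-3.6, 1.0, 0.3]
finger_gap: 0.0119
t 19.6 p [520.9 201.3 125.9] rpy [-1.7986e+02  4.0000e-02  8.3300e+01] F [-3.6  1.   0.3] M [ 0.12  1.02 -0.02] gap 11.9 j7 -0.73
shift cm [ 0.036 -0.225  1.318] turn [-0.14  0.04  0.  ]
clock: 20.85
tool_pos: [0.5175, 0.2017, 0.1261]
ee_rot: [3.141, -0.0, 1.454]
wrist_force: [2.2, -1.0, -2.4]
finger_gap: 0.0115
t 20.85 p [517.5 201.7 126.1] rpy [179.98  -0.    83.28] F [ 2.2 -1.  -2.4] M [-0.07 -0.53  0.01] gap 11.5 j7 -0.73
shift cm [0.036 0.115 1.338] turn [ 0.02 -0.   -0.02]
```

Slot centre by feel: about (519.1,201.9). I centre and push down to 26 mm depth, TCP z ≈ 112.7.

```bash
python3 -m pendant '[0.04,0.08,0,0,0,0,0, 0,0.06,0,0,0,0,0, 0,0,0.1,0,0,0,0, 0,0,0.15,0,0,0,0, 0,0,0.15,0,0,0,0, 0,0,0.15,0,0,0,0, 0,0,0.15,0,0,0,0, 0,0,0.15,0,0,0,0, 0,0,0.15,0,0,0,0, 0,0,0.1,0,0,0,0]' 100; python3 d.py 519.1 201.9 112.7 83.3
```

```text
clock: 22.1
tool_pos: [0.5191, 0.2021, 0.1154]
ee_rot: [3.141, -0.0, 1.453]
wrist_force: [-0.8, -0.8, 7.1]
finger_gap: 0.0109
t 22.1 p [519.1 202.1 115.4] rpy [ 1.7994e+02 -3.0000e-02  8.3280e+01] F [-0.8 -0.8  7.1] M [-0.18  0.38 -0.  ] gap 10.9 j7 -0.73
shift cm [-0.018  0.005  0.27 ] turn [ 0.06 -0.03 -0.02]
```

```bash
python3 -m pendant '[0,0,0.14,0,0,0,0, 0,0,0.14,0,0,0,0, 0,0,0.04,0,0,0,0, 0,0,0.01,0,0,-4,0, 0,0,0.01,0,0,-4,0, 0,0,0.01,0,0,-4,0, 0,0,0.01,0,0,-4,0, 0,0,0.01,0,0,-4,0, 0,0,0,0,0,0,0, 0,0,0,0,0,0,0]' 100; python3 d.py 519.1 201.9 112.7 173.3
```

```text
clock: 23.35
tool_pos: [0.5202, 0.2028, 0.1136]
ee_rot: [3.136, -0.001, 1.814]
wrist_force: [-1.1, -0.3, 7.6]
finger_gap: 0.0112
t 23.35 p [520.2 202.8 113.6] rpy [ 1.7968e+02 -4.0000e-02  1.0394e+02] F [-1.1 -0.3  7.6] M [-0.19  0.44  0.02] gap 11.2 j7 -0.48
shift cm [-0.06  -0.13   0.093] turn [  0.3    0.16 -69.36]
```

```bash
python3 -m pendant '[-0.06,-0.13,0.09,0.3,0.1,0,0, 0,-0.025,0.02,0,0,-4,0, 0,-0.025,0.02,0,0,-4,0, 0,-0.025,0.02,0,0,-4,0, 0,-0.025,0.02,0,0,-4,0, 0,-0.025,0.02,0,0,-4,0, 0,-0.025,0.02,0,0,-4,0, 0,-0.02,0.01,0,0,-4,0, 0,0,0,0,0,0,0, 0,0,0,0,0,0,0]' 100; python3 d.py 519.1 201.9 112.7 173.3
```

```text
clock: 24.6
tool_pos: [0.5197, 0.2026, 0.1139]
ee_rot: [3.133, -0.0, 2.319]
wrist_force: [-2.4, -0.5, 7.3]
finger_gap: 0.0111
t 24.6 p [519.7 202.6 113.9] rpy [ 1.7951e+02 -2.0000e-02  1.3286e+02] F [-2.4 -0.5  7.3] M [-0.27  0.44  0.03] gap 11.1 j7 -0.11
shift cm [-0.014 -0.091  0.115] turn [  0.47   0.16 -40.44]
```

```bash
python3 -m pendant '[-0.02,-0.1,0.12,0.45,0.15,0,0, -0.01,-0.04,0.04,0.05,0,-4.5,0, -0.01,-0.04,0.04,0.05,0,-4.5,0, -0.01,-0.04,0.04,0.05,0,-4.5,0, -0.02,-0.04,0.04,0.05,0,-4.5,0, -0.02,-0.04,0.04,0.05,0,-4.5,0, -0.02,-0.04,0.04,0.05,0,-4.5,0, -0.02,-0.03,0.03,0.05,0,-4.5,0, 0,0,0,0,0,0,0, 0,0,0,0,0,0,0]' 100; python3 d.py 519.1 201.9 112.7 173.3
```

```text
clock: 25.85
tool_pos: [0.5195, 0.2009, 0.1125]
ee_rot: [3.141, -0.001, 2.887]
wrist_force: [-1.8, -0.4, 7.6]
finger_gap: 0.0108
t 25.85 p [519.5 200.9 112.5] rpy [ 1.7996e+02 -3.0000e-02  1.6544e+02] F [-1.8 -0.4  7.6] M [-0.26  0.4  -0.07] gap 10.8 j7 0.33
shift cm [ 0.065  0.089 -0.022] turn [ 0.04 -0.03 -7.86]
```

The key axis may sit off the TCP along the paddle, so I finish the turn and then feel the slot walls with the stem along x to find that offset.

```bash
python3 -m pendant '[0.05,-0.03,0,0,0,-4,0, 0.03,-0.02,0.02,0,0,-4,0, 0,0,0.02,0,0,0,0, 0.04,0,0.01,0,0,0,0, 0.04,0,0.01,0,0,0,0, 0.04,0,0.01,0,0,0,0, 0.04,0,0.01,0,0,0,0, 0.04,0,0.01,0,0,0,0, 0.04,0,0.01,0,0,0,0, 0.04,0,0.01,0,0,0,0]' 100; python3 d.py 519.1 201.9 112.7 173.3
python3 -m pendant '[-0.1,0,0.01,0,0,0,0, -0.06,0,0.01,0,0,0,0, -0.04,0,0.01,0,0,0,0, -0.04,0,0.01,0,0,0,0, -0.04,0,0.01,0,0,0,0, -0.04,0,0.01,0,0,0,0, -0.04,0,0.01,0,0,0,0, -0.04,0,0.01,0,0,0,0, -0.04,0,0.01,0,0,0,0, -0.04,0,0.01,0,0,0,0]' 100; python3 d.py 519.1 201.9 112.7 173.3
```

```text
clock: 27.1
tool_pos: [0.5189, 0.201, 0.114]
ee_rot: [3.138, 0.007, 3.03]
wrist_force: [1.4, -1.1, 8.3]
finger_gap: 0.0108
t 27.1 p [518.9 201.  114. ] rpy [179.82   0.42 173.61] F [ 1.4 -1.1  8.3] M [-0.42 -0.18  0.03] gap 10.8 j7 0.43
shift cm [-0.005  0.09   0.127] turn [0.19 0.42 0.31]
clock: 28.35
tool_pos: [0.5198, 0.201, 0.1137]
ee_rot: [3.14, 0.001, 3.031]
wrist_force: [-3.2, -1.3, 8.8]
finger_gap: 0.0108
t 28.35 p [519.8 201.  113.7] rpy [1.7992e+02 7.0000e-02 1.7369e+02] F [-3.2 -1.3  8.8] M [-0.31  1.05 -0.01] gap 10.8 j7 0.44
shift cm [0.084 0.077 0.105] turn [0.08 0.07 0.39]
```

The sideways force was within plunger friction, so that probe is inconclusive. I repeat it with slightly firmer steps.

```bash
python3 -m pendant '[0.1,0,0.05,0,0,0,0, 0.1,0,0.03,0,0,0,0, 0.1,0,0.03,0,0,0,0, 0.1,0,0.02,0,0,0,0, 0.1,0,0.02,0,0,0,0, 0.1,0,0.02,0,0,0,0, 0.1,0,0.02,0,0,0,0, 0.1,0,0.02,0,0,0,0, 0.1,0,0.02,0,0,0,0, 0.1,0,0.02,0,0,0,0]' 100; python3 d.py 519.1 201.9 112.7 173.3
python3 -m pendant '[-0.1,0,0.03,0,0,0,0, -0.1,0,0.03,0,0,0,0, -0.1,0,0.03,0,0,0,0, -0.1,0,0.03,0,0,0,0, -0.1,0,0.02,0,0,0,0, -0.1,0,0.02,0,0,0,0, -0.1,0,0.02,0,0,0,0, -0.1,0,0.02,0,0,0,0, -0.1,0,0.02,0,0,0,0, -0.1,0,0.02,0,0,0,0]' 100; python3 d.py 519.1 201.9 112.7 173.3
```

```text
clock: 29.6
tool_pos: [0.5177, 0.2011, 0.1147]
ee_rot: [3.136, 0.018, 3.027]
wrist_force: [4.0, -1.6, 7.7]
finger_gap: 0.0113
t 29.6 p [517.7 201.1 114.7] rpy [179.7    1.04 173.45] F [ 4.  -1.6  7.7] M [-0.5  -1.02  0.07] gap 11.3 j7 0.42
shift cm [-0.123  0.094  0.2  ] turn [0.3  1.04 0.15]
clock: 30.85
tool_pos: [0.5204, 0.201, 0.113]
ee_rot: [3.14, 0.006, 3.03]
wrist_force: [-8.7, -1.1, 11.8]
finger_gap: 0.0109
t 30.85 p [520.4 201.  113. ] rpy [179.9    0.32 173.62] F [-8.7 -1.1 11.8] M [-0.27  2.18 -0.1 ] gap 10.9 j7 0.44
shift cm [0.136 0.072 0.025] turn [0.1  0.32 0.32]
```

The stem's free play centres at x ≈ 519.2, so the key axis is on the TCP and y = 201.9 holds. I centre, level and square up before rising.

```bash
python3 -m pendant '[0.1,0.07,0.03,0.1,0.3,0.3,0, 0.05,0.05,0.03,0,0,0,0, 0,0.04,0.03,0,0,0,0, 0,0,0.02,0,0,0,0, 0,0,0.02,0,0,0,0, 0,0,0,0,0,0,0, 0,0,0,0,0,0,0, 0,0,0,0,0,0,0, 0,0,0,0,0,0,0, 0,0,0,0,0,0,0]' 100; python3 d.py 519.2 201.9 112.7 173.3
```

```text
clock: 32.1
tool_pos: [0.5196, 0.2014, 0.1134]
ee_rot: [-3.139, 0.003, 3.024]
wrist_force: [-2.0, -1.4, 8.3]
finger_gap: 0.0109
t 32.1 p [519.6 201.4 113.4] rpy [-1.7987e+02  1.6000e-01  1.7326e+02] F [-2.  -1.4  8.3] M [-0.33  0.46  0.05] gap 10.9 j7 0.43
shift cm [0.043 0.041 0.067] turn [-0.13  0.16 -0.04]
```

```bash
python3 -m pendant '[0.06,0.06,0.03,-0.1,0.1,0,0, 0.03,0.04,0,0,0,0,0, 0,0.02,-0.1,0,0,0,0, 0,0.01,-0.12,0,0,0,0, 0,0,-0.12,0,0,0,0, 0,0,-0.12,0,0,0,0, 0,0,-0.12,0,0,0,0, 0,0,-0.12,0,0,0,0, 0,0,-0.1,0,0,0,0, 0,0,0,0,0,0,0]' 100; python3 d.py 519.2 201.9 122.7 173.3
```

```text
clock: 33.35
tool_pos: [0.5195, 0.2014, 0.1221]
ee_rot: [-3.139, 0.003, 3.023]
wrist_force: [-0.8, -2.1, 4.3]
finger_gap: 0.0111
t 33.35 p [519.5 201.4 122.1] rpy [-179.85    0.18  173.19] F [-0.8 -2.1  4.3] M [-0.17  0.18  0.03] gap 11.1 j7 0.44
shift cm [ 0.034  0.048 -0.057] turn [-0.15  0.18 -0.11]
```

It rose freely into the groove. I let it up the last bit, then release.

```bash
python3 -m pendant '[0.02,0.02,-0.05,0,0,0,0, 0,0,-0.03,0,0,0,0, 0,0,0,0,0,0,0, 0,0,0,0,0,0,15, 0,0,0,0,0,0,20, 0,0,0,0,0,0,30, 0,0,0,0,0,0,50, 0,0,0,0,0,0,70, 0,0,0,0,0,0,70, 0,0,0,0,0,0,70]' 100; python3 d.py 519.2 201.9 222.7 173.3
python3 - <<'E'
from rig import r
import cv2
s=r.grab_frame("side")[:,:,::-1]
cv2.imwrite("pics/z9.png",cv2.resize(s[190:330,220:370],None,fx=4,fy=4,interpolation=cv2.INTER_CUBIC))
E
```

```text
clock: 34.6
tool_pos: [0.5191, 0.2015, 0.1224]
ee_rot: [-3.139, 0.002, 3.023]
wrist_force: [0.4, 0.3, 0.2]
finger_gap: 0.0597
t 34.6 p [519.1 201.5 122.4] rpy [-1.7984e+02  1.3000e-01  1.7319e+02] F [0.4 0.3 0.2] M [ 0.07 -0.02 -0.02] gap 59.7 j7 0.44
shift cm [-2.5000e-02  1.0000e-02 -1.0031e+01] turn [-0.16  0.13 -0.11]
```

View pics/z9.png

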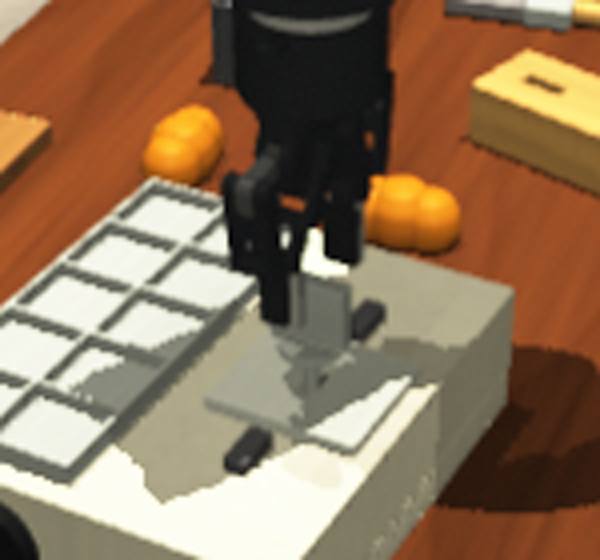

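The key stands free at about (300,270) px, with the paddle along machine x and the gripper open around it. I retract straight up.

```bash
python3 -m pendant '[0,0,-0.5,0,0,0,70, 0,0,-1,0,0,0,70, 0,0,-1.5,0,0,0,70, 0,0,-2,0,0,0,70, 0,0,-2,0,0,0,70, 0,0,-2,0,0,0,70, 0,0,-2,0,0,0,70, 0,0,-2,0,0,0,70, 0,0,0,0,0,0,70, 0,0,0,0,0,0,70]' 100; python3 d.py
python3 - <<'E'
from h import *
import cv2
s=np.ascontiguousarray(r.grab_frame("side")[:,:,::-1]);t=r.grab_frame("top")[:,:,::-1]
x0,y0,f=265,220,7
b=cv2.resize(s[y0:y0+75,x0:x0+60],None,fx=f,fy=f,interpolation=cv2.INTER_CUBIC);b0=b.copy()
def dr(P,col):
    q=(proj("side",P)-[x0,y0]+.5)*f-.5
    cv2.polylines(b,[q.round().astype(int)],True,col,1)
M=R.from_euler("z",-6.7,degrees=True);O=np.array([.5198,.2002,.077])
dr(O+M.apply(np.array([[a,c,83] for a,c in((-22,-7),(22,-7),(22,7),(-22,7))])/1000),(0,0,255))
a=np.linspace(0,2*np.pi,30)
for z in(38,43): dr(O+M.apply(np.c_[18*np.cos(a),18*np.sin(a),0*a+z]/1000),(0,255,0))
cv2.imwrite("pics/z10.png",np.hstack([b0,b][:1]+[b])[:600,:800]);cv2.imwrite("pics/s10.png",s);cv2.imwrite("pics/t10.png",t)
E
```

```text
clock: 35.9
tool_pos: [0.5183, 0.2025, 0.2642]
ee_rot: [3.141, 0.005, 3.024]
wrist_force: [-1.0, -0.1, -0.5]
finger_gap: 0.0599
t 35.9 p [518.3 202.5 264.2] rpy [179.97   0.31 173.26] F [-1.  -0.1 -0.5] M [-0.02 -0.02  0.04] gap 59.9 j7 0.58
```

View pics/z10.png

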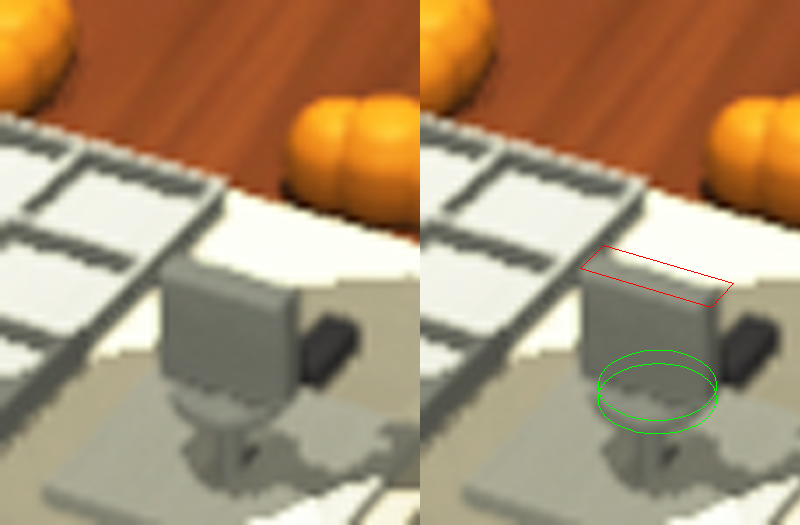

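View pics/s10.png

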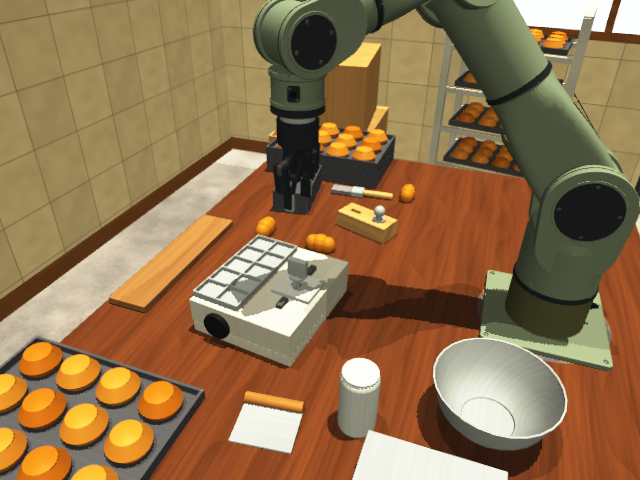

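The key stands upright with its paddle along machine x. Its outline matches the locked pose (foot underside at 77 mm) to about 1 px, and the pin, rolls and other things look unmoved. I do one last settle check and hand in.

```bash
python3 - <<'E'
from rig import r
import cv2,numpy as np
s=r.grab_frame("side")[:,:,::-1]; p=cv2.imread("pics/s10.png")
print("diff near key",np.abs(s[240:310,265:330].astype(int)-p[240:310,265:330]).max())
a=cv2.imread("pics/side0.png")
for n,(x,y,w,h) in dict(pin=(370,200,20,25),roll0=(303,230,35,25),roll1=(255,215,25,20),shaker=(335,355,50,85),tin=(270,160,12,50)).items():
    print(n,np.abs(s[y:y+h,x:x+w].astype(int)-a[y:y+h,x:x+w]).mean().round(1))
print(r.get_obs()["clock"],r.sign_off())
E
```

```text
diff near key 61
pin 0.7
roll0 0.7
roll1 0.7
shaker 0.9
tin 13.7
the job is handed in; nothing more can be done
36.05 None
```

The T-key is in the lock plate, turned a quarter turn and risen into its cross groove. I let go of it there and handed the job in at about 36 s.

- **Finding the slot:** My first touch landed on the plate beside the slot, with about 12 N on it. The camera view and a light slide toward machine −x brought the foot in. I then felt the slot walls to centre it, at about (519, 202) mm.
- **Locking:** I pushed to about 24–26 mm depth, turned it, and it came up about 9 mm with no jam. The spring was still pushing up at the expected force. Vertical force on the divider stayed around 12–13 N at most. Sideways it stayed under 9 N, judging by the readings at the end of each move.
- **Last checks:** The key stood upright by itself with the paddle along machine x. Its outline matched the locked pose to about 1 px in the side camera. The pin, roll0, roll1 and the shaker looked unchanged, and the gripper was about 14 cm above its release height.

**Checks that disagreed or were left open:**
- The first sideways probe after the turn was hidden by plunger friction, so I repeated it more firmly.
- The slot centre by feel was about 2 mm off the camera estimate.
- In the final check, two pictures 0.15 s apart differed at some pixels near the key (up to 61 grey levels). I took this to be the arm's shadow still moving, but did not confirm it.
- The patch I compared for the loaf tin also differed from the start. The arm and its shadow were in front of it by then, so I could not confirm the tin that way.
- I did not compare roll2, the brush or the scraper by pixel. They look in place in the last side picture.

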